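Release the quick-slide vise and take out the finished pump

TASK

The pump housing in the blue vise is finished. Hold the red thumb button on the sliding jaw down while you slide that jaw fully open to its end stop, then lift the pump out of the vise and set it down gently, upright, inside the green parts tray. Leave the vise open and do not disturb the tools and the tin around it.

Things in the scene. Friction and masses are not known exactly. Their poses are not given: they have to be found in the camera images.
- vise: Blue quick-slide machine vise bolted to the bench, 295 mm long (its x), 110 mm wide (158 mm over its 12 mm high lugs). Origin: centre of its underside. Its -x points roughly to the robot and is the way the jaw opens. Bed 35 mm high; fixed jaw at the +x end and sliding jaw both 92 mm wide, tops 77 mm high. End bracket at the -x end, 51 mm high.
- jaw (a joint): Opening of the sliding jaw, m, towards the vise's -x: 0 to 0.002 = clamped on the pump, 0.07 = fully open, at its end stop. With the button up a pawl locks it to a toothed rail (5 mm pitch; holds over 100 N); with the button pressed 3 mm or more it slides with 2 to 4 N of drag. Its sprung face plate (3 mm, about 20 N) clamps the pump, so the jaw backs off 1 to 3 mm by itself when released.
- button (a joint): Press depth of the red thumb button in m: 0 = up (jaw locked), 0.007 = fully down, a hard stop. It is pressed straight down against a spring: 6 N to start, 10 N fully down; it comes up by itself, but may stay 2.5 mm down where the pawl rests on a tooth.
- button_top (a point): Middle of the flat 39 x 36 mm thumb area on the red button, which rides on the sliding jaw; 91 mm above the bench when up, 12 mm above the jaw's flat boss. Cap 46 mm along the vise's x, 36 mm along y. At the cap's -x end a ridge (inner face 19 mm from this point) stands 6 mm high for the thumb to push against when opening. Has the vise's axes.
- vise_bed (a point): Point on the vise bed under the middle of the clamped pump, 71.5 mm along the vise's +x from its origin and 35 mm above the bench. It has the vise's axes.
- pump: Cast aluminium pump housing, 0.4 to 0.85 kg. Origin: centre of its underside; z up. Foot 56 (x) x 70 (y) x 40 mm high, clamped along x; above it, from 40 to 90 mm, the upper body, flat sides 50 mm apart across y, 46 mm along x; bolt heads and a shaft on top up to 106 mm. A 20 mm pipe port sticks out on each x side, to 34 mm from the axis, 52 to 72 mm up. Starts with the vise's axes.
- pump_grip (a point): Grip point in the middle of the pump's upper body, 70 mm above its underside: grasp across its y, 50 mm wide. In the vise this is 28 mm above the jaw tops.
- tray: Green parts tray fixed to the bench, 200 mm (x) x 170 mm (y), walls 5 mm thick and 35 mm high. Origin: centre of its underside.
- tray_in (a point): Centre of the tray's inner floor (190 x 160 mm), 5 mm above the bench, with the tray's axes.
- wrench: Loose steel wrench 190 mm long lying on the bench; a bystander. Origin under its middle.
- screwdriver: Loose screwdriver 200 mm long with a green handle lying on the bench; a bystander. Origin under its middle.
- ratchet: Loose socket ratchet about 190 mm long, green grip, steel head, lying on the bench; a bystander. Origin on the bench near its middle.
- grease_tin: Yellow tin 64 mm across and 75 mm high standing on the bench; a bystander. Origin: centre of its underside.

How it is judged (in metres and radians):
On the way, in this order (a step that is already met when the one before it is completed fails the run):
1. the button is held down with the sliding jaw at its end stop (within 6 mm), the pump still standing in the vise (value of joint jaw above 0.064 m and value of joint button above 0.002 m and distance between pump and vise_bed below 0.03 m), for 0.1 s.
2. the pump is lifted clear above the jaws (its underside over 85 mm above the bench), held by the fingers (height (world z) of pump above 0.085 m and contact force between the fingers and pump above 1 N), for 0.1 s.
3. the pump is set down on the tray floor while still held, not dropped (z of pump in the frame of tray_in below 0.004 m and horizontal distance between pump and tray_in below 0.09 m and contact force between the fingers and pump above 0.5 N), for 0.05 s.
At the end, for the whole second after the job is handed in: The pump stands upright (within 0.1 rad) and still on the floor of the green tray (underside within 4 mm of the floor, centre within 90 mm of the tray's middle), let go, and the sliding jaw is still open by more than 60 mm (z of pump in the frame of tray_in between -0.004 and 0.004 m and horizontal distance between pump and tray_in below 0.09 m and angle between pump's own z axis and vertical below 0.1 rad and linear speed of pump below 0.02 m/s and value of joint jaw above 0.06 m); the robot touches nothing.
It fails at once if the pump is pulled out before the jaw is open (raised over 10 mm with the jaw open less than 60 mm) (z of pump in the frame of vise_bed above 0.01 m and horizontal distance between pump and vise_bed below 0.08 m and value of joint jaw below 0.06 m).
It fails at once if the pump is tipped over 0.5 rad (angle between pump's own z axis and vertical above 0.5 rad).
It fails at once if the pump is dropped or banged down (it strikes the tray faster than 0.15 m/s) (contact force between pump and tray above 1 N and linear speed of pump above 0.15 m/s).
It fails at once if a tool or the tin is disturbed (moved over 20 mm) (distance of any of wrench, screwdriver, ratchet, grease_tin from where it was at the start of the episode above 0.02 m).
It also fails if it takes over 51 s, if anything falls off the work surface, if the arm or the gripper's body presses on something with over 40 N, if the wrist force passes 120 N, or if a joint passes its speed limit or range.

ROBOT

A 6-joint arm with a two-finger parallel gripper is mounted at the origin on the work surface. World frame = base frame: x ahead of the robot, y to its left, z up, the work surface at z = 0. Lengths are in mm, angles in rad, forces in N, time in s.
With the tool pointing down it reaches from about 375 to 750 mm from the base axis. Payload 9 kg.
Tool frame: the origin (TCP) lies between the finger pads; the fingertips stand 17 mm ahead of it and the grasp point (between the pads) lies 2 mm behind it (manip.tip_reach is the distance from the TCP to the fingertips, in mm); z points along the fingers, y is the line along which they close (so a half turn about z gives the same grasp; the last joint's range is limited). The gripper opens to 85 mm and grips with 20 to 120 N. Pads are 22 mm wide; open, the fingers measure 114 mm over their backs; the gripper's body (76 mm by 85 mm) begins 54 mm behind the grasp point. The pads swing forward as they close: fully open they stand 13 mm farther back than shut.
Start: joints at [-1.391, 0.104, 0.097, 1.564, 0, 1.353], TCP at [232.447, -553.176, 248.331] pointing down, gripper open.
Joint ranges: [-2.99, 2.99], [-0.84, 1.86], [-1.1, 1.16], [-1.84, 2.11], [-1.51, 1.56], [-3.14, 3.14]. Speed limits (rad/s): [2.22, 2.22, 2.57, 3.14, 3.14, 3.14].

INTERFACE

Orientations are given as [roll, pitch, yaw] about the fixed x, y, z axes, in that order (R = Rz(yaw) Ry(pitch) Rx(roll)).
In Python, from station import manip, imaging, job gives the robot as it stands. The module is installed in compiled form; this text tells all that it offers.
- The arm moves only by the shell command python3 -m crank 'ROWS' [FORCE]. ROWS is a JSON object of lists of equal length, an entry for each row: "xyz": the shift along the tool's x, y, z in cm, a list of three; "rot": the turn, a rotation vector about the tool's x, y, z in degrees, a list of three; "claw": the finger opening in cm, from 0 to 8.54. A call has 1 to 5 rows; each row shifts and turns the commanded pose from where the row before left it, along the tool's axes as they then stand; what a row does not reach is not made up. A row lasts 1/12 s, in which the tool goes at most 41.7 mm and 7.16 degrees, less where a joint would pass 70% of its speed; a pose out of reach is approached as far as the arm can. A call is refused whole if a number of a shift passes 4.17 or a number of a turn 7.16, either way. A call with a gripper value outside its range is refused whole. The fingers move at their own pace and stop on an object; FORCE is the grip in N (left out, the last holds). Time passes only in rows, so rows that do not move let the fingers close. It gives the time, the measured TCP pose, the force, the opening and the grip force at its end, in the units of the state.
- manip.get_state(): the state, without advancing time (a new reading comes with each control period).
- imaging.camera(name): name is "scene" or "top"; returns (picture, depth): 420x560x3 uint8, blue, green, red; 420x560 float32, mm along the optical axis (not along the pixel's ray), 0 where there is no reading.
- imaging.calibration(name): a dict with "intrinsics" (3x3 intrinsics, pixels), "world_to_cam" (4x4, takes a point from world to camera coordinates). Camera axes: x right, y down, z forward; pixel columns grow to the right and rows downward; lengths in mm; the calibration is good to about 2 mm. A picture is of the moment at which its call begins. calibration takes no time and is no camera call.
- job.hand_in(): hands the job in; it is judged then, once.
The state is a dict: "time": time; "joints": joint angles; "joint_velocities": joint speeds; "joint_torque": joint torques, N m; "position": TCP position; "tcp_rot": TCP orientation; "force": force on the tool from outside, world axes, zero at the start; "ft_torque": the same for the moment, N m; "width": finger opening in mm; "gripper_force": force on a finger pad.
Only numpy, scipy, OpenCV 4.12 (cv2) and the standard library are available. Lean on these libraries where they do the work, as an engineer would, in place of code of your own. Each camera call takes 0.05 s, during which the arm holds its last target. There are 200 camera calls.

## Working session

There is one attempt and no reset: what is moved stays moved. The work goes in short steps, Python scripts to look and compute and a shell command to move; the robot and the scene stay as the last step left them, time stands still between calls to the robot, and variables do not carry over. Pictures are saved under pics/ and viewed, at most 10 in all, crops included, and the job is handed in when it is done.

```bash
mkdir -p pics; cat > h.py <<'E'
from station import manip, imaging, job
import numpy as np, cv2
def snap(n,f):
    p,d=imaging.camera(n); cv2.imwrite('pics/'+f+'.png',p); np.save('pics/'+f+'.npy',d); return p,d
def pix(n,f,u,v):
    d=np.load('pics/'+f+'.npy'); c=imaging.calibration(n); K=c['intrinsics'];T=c['world_to_cam']
    z=np.median([q for q in d[v-1:v+2,u-1:u+2].ravel() if q>0])
    pc=np.linalg.inv(K)@[u,v,1]*z
    return (np.linalg.inv(T)@[*pc,1])[:3].round(1)
E
python3 - <<'E'
from h import *
a,_=snap('scene','s0'); b,_=snap('top','t0')
s=manip.get_state(); print(s)
E
```

```text
{'time': 0.1, 'joints': array([-1.39069161e+00,  1.04684924e-01,  9.65569145e-02,  1.56391293e+00,
        2.17334276e-05,  1.35309364e+00]), 'joint_velocities': array([-0.00027267, -0.00165526,  0.00156288,  0.00018569,  0.00211129,
        0.00136153]), 'joint_torque': array([ 7.03800295e-03, -5.58212042e+01,  5.04713988e+01,  1.32675338e-02,
       -3.17373806e-04, -1.21345920e-07]), 'position': array([ 232.40036499, -552.85889973,  247.57896784]), 'tcp_rot': array([-3.14038211e+00, -2.90040548e-04,  3.97807220e-01]), 'force': array([-0.95886071,  0.38503047,  0.54951033]), 'ft_torque': array([-0.01323869, -0.01425985, -0.00082197]), 'gripper_force': 0.0, 'width': 85.54142366787022}
```

View pics/s0.png

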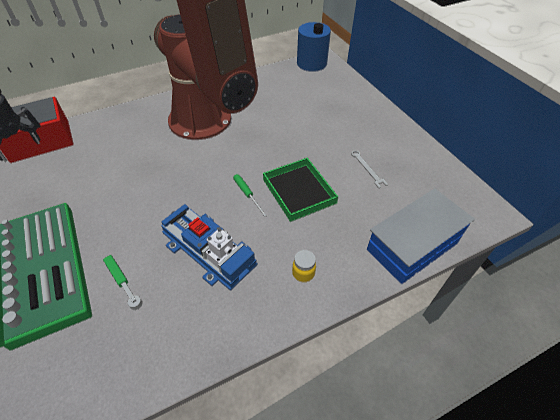

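View pics/t0.png

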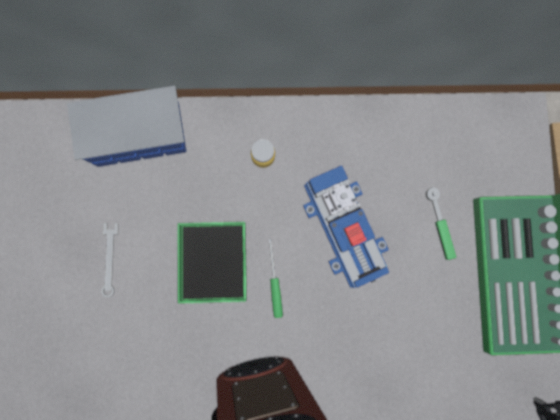

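The top view has the vise near (345,225) with the red button at (356,235) and the pump at (341,198). The tray is at (212,262) and the screwdriver at (276,280), between vise and tray. I'll enlarge the vise and take positions.

```bash
python3 - <<'E'
from h import *
p=cv2.imread('pics/t0.png')
cv2.imwrite('pics/t0c.png',cv2.resize(p[155:295,290:400],None,fx=5,fy=4.2857*5/4.2857*0.857,interpolation=cv2.INTER_CUBIC)[:600])
for n,(u,v) in dict(btn=(356,235),pump=(341,198),tray=(212,262),tin=(263,148),sd=(276,280)).items(): print(n,pix('top','t0',u,v))
for q in [(180,224),(244,224),(244,299),(181,299)]: print(q,pix('top','t0',*q))
c=imaging.calibration('top');print(c)
E
```

```text
btn [ 567.1 -188.    89.7]
pump [ 653.5 -148.6  128.6]
tray [510.2 170.2   6.2]
tin [789.6  32.3  74.2]
sd [460.6   7.3  20.9]
(180, 224) [608.  245.8  34.6]
(244, 224) [604.2  85.1  31.2]
(244, 299) [416.9  88.4  34.7]
(181, 299) [419.9 247.7  16.3]
{'intrinsics': array([[446.93270859,   0.        , 282.46797223],
       [  0.        , 446.93270859, 208.78816287],
       [  0.        ,   0.        ,   1.        ]]), 'world_to_cam': array([[-2.66960134e-02, -9.99112976e-01,  3.25666083e-02,
         2.46477815e+00],
       [-9.95002920e-01,  2.34224836e-02, -9.70596589e-02,
         6.40870736e+02],
       [ 9.62107739e-02, -3.49949762e-02, -9.94745615e-01,
         1.11077753e+03],
       [ 0.00000000e+00,  0.00000000e+00,  0.00000000e+00,
         1.00000000e+00]])}
```

View pics/t0c.png

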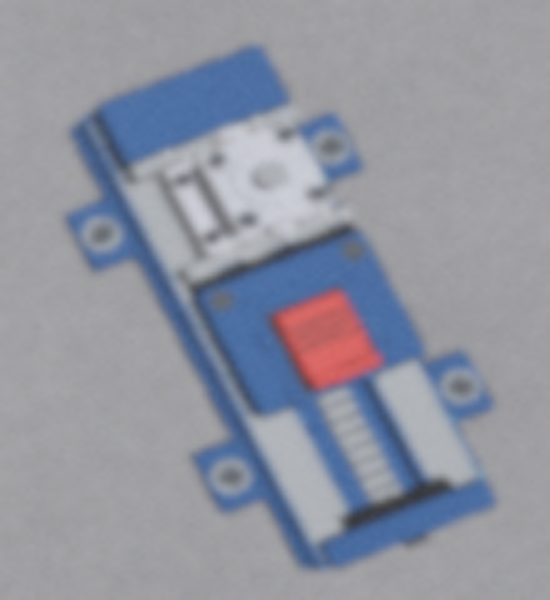

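The enlarged crop shows the button cap corners at (272,315), (340,290), (383,362) and (315,388), and the pump top's four bolts centred at (268,176). The lug holes are at (100,233), (330,147), (460,385) and (230,475).

```bash
cat >> h.py <<'E'
def ray(n,u,v,z):
    c=imaging.calibration(n); T=np.linalg.inv(c['world_to_cam']); d=T[:3,:3]@np.linalg.inv(c['intrinsics'])@[u,v,1]; o=T[:3,3]
    return (o+d*(z-o[2])/d[2]).round(1)
E
python3 - <<'E'
from h import *
def C(x,y,z): return ray('top',290+(x+.5)/5-.5,155+(y+.5)/4.285-.5,z)
print('lugs');L=[C(*q,12) for q in [(100,233),(330,147),(460,385),(230,475)]];print(L)
B=[C(*q,91) for q in [(272,315),(340,290),(383,362),(315,388)]];print(B,np.mean(B,0))
print('bolts',C(268,176,130), C(270,177,141))
K=[C(*q,77) for q in [(108,108),(262,48)]];print('fixedjaw back',K)
for a,b in [(L[3],L[0]),(L[2],L[1]),(L[0]*0+L[1],L[0]),(L[2],L[3]),(B[3],B[0]),(B[2],B[1])]:
  d=b-a; print(np.degrees(np.arctan2(d[1],d[0])))
d=np.load('pics/t0.npy')
# pump top points
for n,(x,y) in dict(shaft=(270,177),plate=(250,150),port=(195,205),jaw=(230,340),cap=(320,335),ridge=(345,375)).items():
  print(n,pix('top','t0',round(290+x/5),round(155+y/4.285)))
E
```

```text
lugs
[array([640.4, -84.9,  12. ]), array([ 690.4, -207.6,   12. ]), array([ 543.5, -269.3,   12. ]), array([ 492.7, -147.3,   12. ])]
[array([ 584.4, -159.3,   91. ]), array([ 597.7, -193. ,   91. ]), array([ 556.5, -212.2,   91. ]), array([ 542.8, -178.5,   91. ])] [ 570.35 -185.75   91.  ]
bolts [ 658.7 -153.7  130. ] [ 656.8 -152.7  141. ]
fixedjaw back [array([706.6, -85. ,  77. ]), array([ 740.1, -162.9,   77. ])]
22.902988017331893
22.783068822355162
112.17079551889557
112.60652483663699
24.775140568831894
24.98643320477984
shaft [ 656.7 -153.9  139.8]
plate [ 672.6 -147.   128.3]
port [ 648.2 -127.4   74.8]
jaw [ 571.2 -141.5   76.8]
cap [ 572.1 -183.4   89.4]
ridge [ 547.8 -196.7   79.2]
```

```bash
R='{"xyz":[[3,-1.38,0],[3,-1.38,0],[3,-1.38,0],[3,-1.38,0],[3,-1.38,0]],"rot":[[0,0,0],[0,0,0],[0,0,0],[0,0,0],[0,0,0]],"claw":[0,0,0,0,0]}'; true
python3 -m crank '{"xyz":[[3,-1.38,0],[3,-1.38,0],[3,-1.38,0],[3,-1.38,0],[3,-1.38,0]],"rot":[[0,0,0],[0,0,0],[0,0,0],[0,0,0],[0,0,0]],"claw":[0,0,0,0,0]}' 60
python3 -m crank '{"xyz":[[3,-1.38,0],[3,-1.38,0],[3,-1.38,0],[3,-1.38,0],[3,-1.38,0]],"rot":[[0,0,0],[0,0,0],[0,0,0],[0,0,0],[0,0,0]],"claw":[0,0,0,0,0]}'
```

```text
time: 0.52
position: [344.7, -430.0, 247.9]
tcp_rot: [-3.141, -0.0, 0.397]
force: [0.7, -0.3, -0.1]
width: 25.4
gripper_force: 0.0
time: 0.93
position: [456.3, -308.2, 248.0]
tcp_rot: [-3.141, 0.0, 0.398]
force: [0.6, -0.7, 0.3]
width: 0.1
gripper_force: 0.0
```

```bash
python3 -m crank '{"xyz":[[3,-1.38,0],[3,-1.38,0],[3,-1.37,1],[3,-1.37,3],[2.7,-1.37,3]],"rot":[[0,0,0],[0,0,0],[0,0,0],[0,0,0],[0,0,0]],"claw":[0,0,0,0,0]}'
python3 -m crank '{"xyz":[[0,0,3],[0,0,1.5],[0,0,0],[0,0,0]],"rot":[[0,0,0],[0,0,0],[0,0,0],[0,0,0]],"claw":[0,0,0,0]}'
python3 - <<'E'
from h import *
p,_=snap('scene','s1'); cv2.imwrite('pics/s1c.png',cv2.resize(p[170:300,140:280],None,fx=4.5,fy=4.5,interpolation=cv2.INTER_CUBIC))
E
```

```text
time: 1.35
position: [564.4, -190.5, 181.3]
tcp_rot: [3.139, -0.002, 0.398]
force: [0.1, -0.0, -0.4]
width: -0.3
gripper_force: 0.0
time: 1.68
position: [561.9, -191.1, 135.3]
tcp_rot: [-3.14, 0.001, 0.398]
force: [-0.3, -0.2, 1.5]
width: 0.3
gripper_force: 0.0
```

View pics/s1c.png

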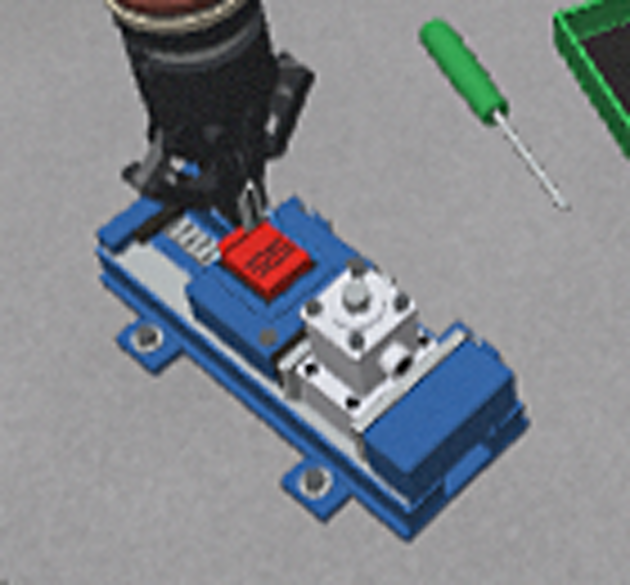

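The picture shows the closed fingertips at (250,225), hovering over the red cap. The ridge is at the cap's far-left edge near (235,240), and the pump at (355,330) is clear. I'll shift forward slightly and come down.

```bash
python3 -m crank '{"xyz":[[0.65,-0.16,0],[0,0,1],[0,0,1],[0,0,0.4],[0,0,0]],"rot":[[0,0,0],[0,0,0],[0,0,0],[0,0,0],[0,0,0]],"claw":[0,0,0,0,0]}'
python3 -m crank '{"xyz":[[0,0,0.2],[0,0,0.2],[0,0,0]],"rot":[[0,0,0],[0,0,0],[0,0,0]],"claw":[0,0,0]}'
```

```text
time: 2.15
position: [567.0, -187.2, 110.1]
tcp_rot: [-3.14, 0.002, 0.398]
force: [-0.6, -0.0, 0.3]
width: 0.1
gripper_force: 0.0
time: 2.4
position: [568.1, -187.7, 108.2]
tcp_rot: [3.141, -0.0, 0.398]
force: [-0.7, -0.4, 0.2]
width: 0.0
gripper_force: 0.0
```

```bash
python3 -m crank '{"xyz":[[0,0,0.2],[0,0,0]],"rot":[[0,0,0],[0,0,0]],"claw":[0,0]}'
python3 -m crank '{"xyz":[[0,0,0.2],[0,0,0]],"rot":[[0,0,0],[0,0,0]],"claw":[0,0]}'
```

```text
time: 2.57
position: [568.2, -187.7, 107.3]
tcp_rot: [3.141, -0.001, 0.398]
force: [-3.3, 1.6, 7.8]
width: 0.2
gripper_force: 4.1
time: 2.73
position: [568.1, -187.9, 105.3]
tcp_rot: [3.14, -0.0, 0.398]
force: [-3.6, 0.8, 6.3]
width: 0.2
gripper_force: 3.5
```

Contact came at about 107.5 mm TCP height. I need about 5 mm more.

```bash
python3 -m crank '{"xyz":[[0,0,0.2],[0,0,0.1],[0,0,0]],"rot":[[0,0,0],[0,0,0],[0,0,0]],"claw":[0,0,0]}'
python3 -m crank '{"xyz":[[0,0,0.1],[0,0,0]],"rot":[[0,0,0],[0,0,0]],"claw":[0,0]}'
```

```text
time: 2.98
position: [568.3, -187.8, 102.1]
tcp_rot: [3.14, -0.001, 0.398]
force: [-2.6, 1.7, 8.6]
width: -0.2
gripper_force: 4.4
time: 3.15
position: [568.3, -187.8, 101.3]
tcp_rot: [3.14, -0.001, 0.398]
force: [-3.5, 2.1, 9.7]
width: 0.2
gripper_force: 4.7
```

```bash
python3 -m crank '{"xyz":[[-0.4,0,0.05],[-0.5,0,0],[-0.5,0,0],[-0.5,0,0],[-0.5,0,0]],"rot":[[0,0,0],[0,0,0],[0,0,0],[0,0,0],[0,0,0]],"claw":[0,0,0,0,0]}'
python3 -m crank '{"xyz":[[-0.5,0,0],[-0.5,0,0],[-0.5,0,0],[-0.5,0,0],[-0.5,0,0]],"rot":[[0,0,0],[0,0,0],[0,0,0],[0,0,0],[0,0,0]],"claw":[0,0,0,0,0]}'
```

```text
time: 3.57
position: [546.9, -196.8, 101.2]
tcp_rot: [3.14, -0.003, 0.398]
force: [1.0, 4.0, 9.7]
width: -0.3
gripper_force: 4.7
time: 3.98
position: [523.8, -206.4, 101.2]
tcp_rot: [3.14, -0.003, 0.399]
force: [0.5, 4.3, 9.6]
width: -0.1
gripper_force: 4.7
```

```bash
python3 -m crank '{"xyz":[[-0.5,0,0],[-0.5,0,0],[-0.5,0,0],[-0.3,0,0],[0,0,0]],"rot":[[0,0,0],[0,0,0],[0,0,0],[0,0,0],[0,0,0]],"claw":[0,0,0,0,0]}'
python3 -m crank '{"xyz":[[-0.2,0,0],[-0.2,0,0],[0,0,0]],"rot":[[0,0,0],[0,0,0],[0,0,0]],"claw":[0,0,0]}'
```

```text
time: 4.4
position: [506.6, -213.7, 101.0]
tcp_rot: [3.14, -0.002, 0.398]
force: [-2.6, 3.6, 10.5]
width: 0.1
gripper_force: 5.3
time: 4.65
position: [504.2, -215.4, 101.5]
tcp_rot: [3.139, -0.004, 0.398]
force: [3.2, 3.6, 9.6]
width: 0.2
gripper_force: 4.6
```

```bash
python3 -m crank '{"xyz":[[-0.2,0,0],[-0.2,0,0],[0,0,0]],"rot":[[0,0,0],[0,0,0],[0,0,0]],"claw":[0,0,0]}'
python3 -m crank '{"xyz":[[-0.2,0,0],[0,0,0]],"rot":[[0,0,0],[0,0,0]],"claw":[0,0]}'
```

```text
time: 4.9
position: [501.7, -216.7, 102.0]
tcp_rot: [3.138, -0.007, 0.399]
force: [9.0, 6.3, 9.6]
width: -0.1
gripper_force: 9.5
time: 5.07
position: [501.4, -216.9, 102.4]
tcp_rot: [3.138, -0.011, 0.4]
force: [17.8, 9.8, 8.5]
width: -0.0
gripper_force: 13.3
```

```bash
python3 -m crank '{"xyz":[[0,0,0],[0.3,0,0],[0,0,-2],[0,0,-3.5],[0,0,-3]],"rot":[[0,0,0],[0,0,0],[0,0,0],[0,0,0],[0,0,0]],"claw":[0,0,2,8.5,8.5]}'
python3 -m crank '{"xyz":[[0,0,-3],[0,0,-3],[0,0,-2],[-2,-2,0],[-3,-3,0]],"rot":[[0,0,0],[0,0,0],[0,0,0],[0,0,0],[0,0,0]],"claw":[8.5,8.5,8.5,8.5,8.5]}'
python3 - <<'E'
from h import *
p,_=snap('scene','s2'); q,_=snap('top','t2')
a=cv2.resize(p[160:300,140:280],(420,420),interpolation=cv2.INTER_CUBIC)
b=cv2.resize(q[155:295,265:405],(420,420),interpolation=cv2.INTER_CUBIC)
cv2.imwrite('pics/c2.png',np.hstack([a[:, :380],b]))
E
```

```text
time: 5.48
position: [499.4, -215.9, 185.6]
tcp_rot: [-3.141, 0.0, 0.398]
force: [0.4, -1.4, 0.2]
width: 35.8
gripper_force: 0.0
time: 5.9
position: [436.1, -190.9, 265.3]
tcp_rot: [3.14, -0.001, 0.398]
force: [-1.4, 1.0, 1.6]
width: 84.8
gripper_force: 0.0
```

View pics/c2.png

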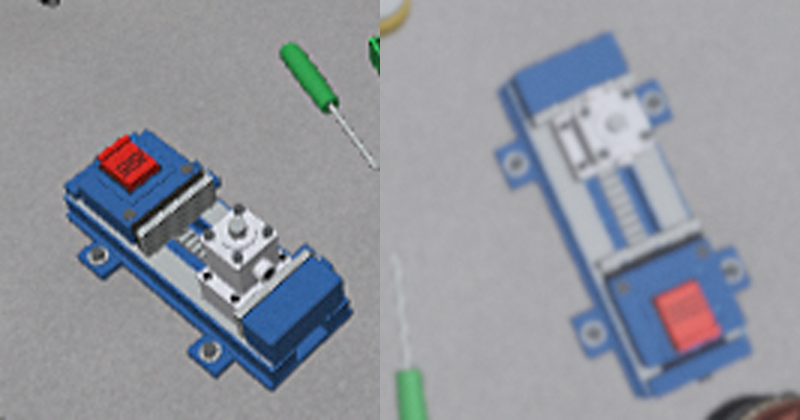

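The jaw is fully open, with the red cap over the end bracket. The pump stands unmoved, its shaft at top pixel (343.7,196.3), about (657,-152). Next I go over it.

```bash
python3 -m crank '{"xyz":[[3.5,0.8,0],[3.7,0.85,0],[3.7,0.85,0],[3.7,0.85,0],[3.7,0.8,0]],"rot":[[0,0,0],[0,0,0],[0,0,0],[0,0,0],[0,0,0]],"claw":[8.5,8.5,8.5,8.5,8.5]}'
python3 -m crank '{"xyz":[[3.5,0.8,2],[0,0,3],[0,0,2],[0,0,0],[0,0,0]],"rot":[[0,0,0],[0,0,0],[0,0,0],[0,0,0],[0,0,0]],"claw":[8.5,8.5,8.5,8.5,8.5]}'
```

```text
time: 6.42
position: [621.7, -156.7, 264.4]
tcp_rot: [3.141, -0.001, 0.398]
force: [-0.3, -0.4, 1.2]
width: 84.9
gripper_force: 0.0
time: 6.83
position: [654.5, -150.7, 193.5]
tcp_rot: [-3.14, 0.002, 0.398]
force: [0.5, -0.4, 0.7]
width: 85.4
gripper_force: 0.0
```

```bash
python3 -m crank '{"xyz":[[0.2,0.2,2.5],[0,0,2.5],[0,0,2.2],[0,0,2],[0,0,0]],"rot":[[0,0,0],[0,0,0],[0,0,0],[0,0,0],[0,0,0]],"claw":[8.5,8.5,8.5,8.5,8.5]}'
python3 -m crank '{"xyz":[[0,0,0],[0,0,0]],"rot":[[0,0,0],[0,0,0]],"claw":[6.0,5.6]}' 60
```

```text
time: 7.25
position: [656.4, -151.8, 100.7]
tcp_rot: [-3.14, 0.002, 0.397]
force: [-1.0, 1.0, -1.0]
width: 84.8
gripper_force: 0.0
time: 7.42
position: [658.9, -152.8, 105.8]
tcp_rot: [3.139, -0.003, 0.398]
force: [0.2, -0.3, 0.1]
width: 63.2
gripper_force: 0.0
```

```bash
python3 -m crank '{"xyz":[[0,0,0],[0,0,0],[0,0,0],[0,0,0]],"rot":[[0,0,0],[0,0,0],[0,0,0],[0,0,0]],"claw":[5.2,4.5,4.5,4.5]}' 80
```

```text
time: 7.75
position: [659.2, -153.0, 105.8]
tcp_rot: [3.138, -0.003, 0.397]
force: [-0.9, -1.2, 7.2]
width: 49.4
gripper_force: 82.5
```

```bash
python3 -m crank '{"xyz":[[-0.3,0,-0.1],[-0.3,0,-0.3],[0,0,-0.7],[0,0,-1],[0,0,-1]],"rot":[[0,0,0],[0,0,0],[0,0,0],[0,0,0],[0,0,0]],"claw":[4.5,4.5,4.5,4.5,4.5]}'
python3 -m crank '{"xyz":[[0,0,-1.2],[0,0,-1.5],[0,0,-1.5],[0,0,-1],[0,0,0]],"rot":[[0,0,0],[0,0,0],[0,0,0],[0,0,0],[0,0,0]],"claw":[4.5,4.5,4.5,4.5,4.5]}'
```

```text
time: 8.17
position: [651.6, -154.2, 133.7]
tcp_rot: [-3.14, 0.001, 0.398]
force: [0.2, 0.2, -7.2]
width: 48.8
gripper_force: 84.1
time: 8.58
position: [653.6, -154.9, 189.2]
tcp_rot: [3.138, -0.003, 0.398]
force: [0.1, -0.1, -7.7]
width: 49.0
gripper_force: 84.5
```

```bash
python3 -m crank '{"xyz":[[0,-1,0],[0,-2,0],[0,-3,0],[0,-3.5,0],[-0.3,-3.5,0]],"rot":[[0,0,0],[0,0,0],[0,0,0],[0,0,0],[0,0,0]],"claw":[4.5,4.5,4.5,4.5,4.5]}'
python3 -m crank '{"xyz":[[-0.3,-3.5,0],[0,-3.5,0],[0,-3.5,0],[0,-3.5,0],[0,-3,0]],"rot":[[0,0,0],[0,0,0],[0,0,0],[0,0,0],[0,0,0]],"claw":[4.5,4.5,4.5,4.5,4.5]}'
python3 -m crank '{"xyz":[[0,-2.5,0],[0,-1.8,0],[0,-1,0],[0,0,0]],"rot":[[0,0,0],[0,0,0],[0,0,0],[0,0,0]],"claw":[4.5,4.5,4.5,4.5]}'
python3 - <<'E'
from h import *
p,_=snap('scene','s3'); cv2.imwrite('pics/s3c.png',cv2.resize(p[100:300,160:360],(600,600),interpolation=cv2.INTER_CUBIC))
E
```

```text
time: 9.0
position: [597.9, -34.2, 184.1]
tcp_rot: [-3.14, 0.001, 0.397]
force: [0.0, 0.9, -7.4]
width: 48.9
gripper_force: 85.0
time: 9.42
position: [528.4, 122.1, 184.5]
tcp_rot: [-3.141, 0.001, 0.398]
force: [0.7, 0.8, -8.2]
width: 48.7
gripper_force: 85.4
time: 9.75
position: [508.4, 170.7, 184.7]
tcp_rot: [-3.141, 0.001, 0.4]
force: [0.3, -1.0, -6.9]
width: 49.4
gripper_force: 85.5
```

View pics/s3c.png

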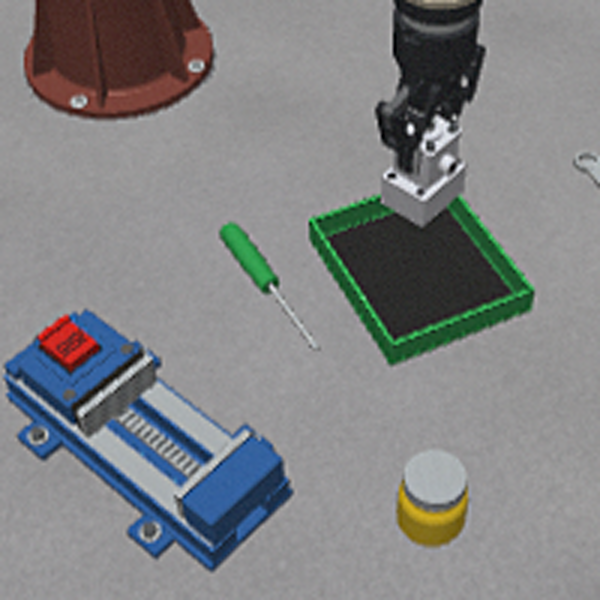

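The pump hangs upright at (425,180), above the tray. The vise is open and the tools are where they were. I'll lower it, slowly near the floor.

```bash
python3 -m crank '{"xyz":[[0,0,1.5],[0,0,2],[0,0,2],[0,0,1.5],[0,0,1]],"rot":[[0,0,0],[0,0,0],[0,0,0],[0,0,0],[0,0,0]],"claw":[4.5,4.5,4.5,4.5,4.5]}'
python3 -m crank '{"xyz":[[0,0,0.7],[0,0,0.5],[0,0,0.3],[0,0,0],[0,0,0]],"rot":[[0,0,0],[0,0,0],[0,0,0],[0,0,0],[0,0,0]],"claw":[4.5,4.5,4.5,4.5,4.5]}'
```

```text
time: 10.22
position: [509.2, 167.6, 103.1]
tcp_rot: [-3.141, 0.003, 0.396]
force: [-0.7, -0.1, -7.4]
width: 49.1
gripper_force: 85.4
time: 10.63
position: [510.4, 168.7, 91.1]
tcp_rot: [3.141, -0.001, 0.398]
force: [1.2, -0.3, -6.8]
width: 49.1
gripper_force: 85.4
```

```bash
python3 -m crank '{"xyz":[[0,0,0.2],[0,0,0.2],[0,0,0.2],[0,0,0]],"rot":[[0,0,0],[0,0,0],[0,0,0],[0,0,0]],"claw":[4.5,4.5,4.5,4.5]}'
```

```text
time: 10.97
position: [509.7, 168.7, 84.0]
tcp_rot: [-3.142, 0.0, 0.398]
force: [-0.7, -0.0, -7.4]
width: 48.9
gripper_force: 85.4
```

```bash
python3 -m crank '{"xyz":[[0,0,0.2],[0,0,0.2],[0,0,0.1],[0,0,0]],"rot":[[0,0,0],[0,0,0],[0,0,0],[0,0,0]],"claw":[4.5,4.5,4.5,4.5]}'
python3 -m crank '{"xyz":[[0,0,0.1],[0,0,0.1],[0,0,0]],"rot":[[0,0,0],[0,0,0],[0,0,0]],"claw":[4.5,4.5,4.5]}'
```

```text
time: 11.3
position: [509.7, 168.7, 79.0]
tcp_rot: [-3.141, 0.001, 0.398]
force: [-0.7, -1.0, -7.8]
width: 49.1
gripper_force: 85.4
time: 11.55
position: [509.8, 168.7, 77.2]
tcp_rot: [3.142, 0.0, 0.398]
force: [0.1, -0.2, -8.5]
width: 48.7
gripper_force: 85.4
```

```bash
python3 -m crank '{"xyz":[[0,0,0.1],[0,0,0.1],[0,0,0]],"rot":[[0,0,0],[0,0,0],[0,0,0]],"claw":[4.5,4.5,4.5]}'
python3 -m crank '{"xyz":[[0,0,0.1],[0,0,0]],"rot":[[0,0,0],[0,0,0]],"claw":[4.5,4.5]}'
```

```text
time: 11.8
position: [510.1, 168.7, 75.8]
tcp_rot: [3.141, -0.0, 0.398]
force: [-0.6, 0.2, -3.1]
width: 48.7
gripper_force: 85.7
time: 11.97
position: [510.2, 168.7, 75.8]
tcp_rot: [3.141, -0.001, 0.398]
force: [-5.3, -1.1, 6.5]
width: 49.5
gripper_force: 86.9
```

The pump is on the floor: the force reversed and z stopped changing. Releasing.

```bash
python3 -m crank '{"xyz":[[0,0,0],[0,0,0],[0,0,0],[0,0,0],[0,0,0]],"rot":[[0,0,0],[0,0,0],[0,0,0],[0,0,0],[0,0,0]],"claw":[4.5,5.3,6.5,8,8.5]}' 
python3 -m crank '{"xyz":[[0,0,0],[0,0,-1],[0,0,-2],[0,0,-4],[0,0,-4]],"rot":[[0,0,0],[0,0,0],[0,0,0],[0,0,0],[0,0,0]],"claw":[8.5,8.5,8.5,8.5,8.5]}'
python3 -m crank '{"xyz":[[0,0,-4],[-3,0,-1],[-4,0,0],[-4,0,0],[0,0,0]],"rot":[[0,0,0],[0,0,0],[0,0,0],[0,0,0],[0,0,0]],"claw":[8.5,8.5,8.5,8.5,8.5]}'
python3 - <<'E'
from h import *
p,_=snap('scene','s4'); cv2.imwrite('pics/s4c.png',cv2.resize(p[100:300,160:360],(600,600),interpolation=cv2.INTER_CUBIC))
E
```

```text
time: 12.38
position: [510.3, 168.7, 74.7]
tcp_rot: [3.141, -0.001, 0.398]
force: [-0.1, 1.2, 0.3]
width: 84.4
gripper_force: 0.0
time: 12.8
position: [508.7, 168.6, 185.2]
tcp_rot: [-3.141, 0.002, 0.398]
force: [0.5, 0.3, 0.5]
width: 85.0
gripper_force: 0.0
time: 13.22
position: [403.4, 125.2, 235.7]
tcp_rot: [3.141, -0.0, 0.398]
force: [0.9, 0.6, -0.5]
width: 84.9
gripper_force: 0.0
```

View pics/s4c.png

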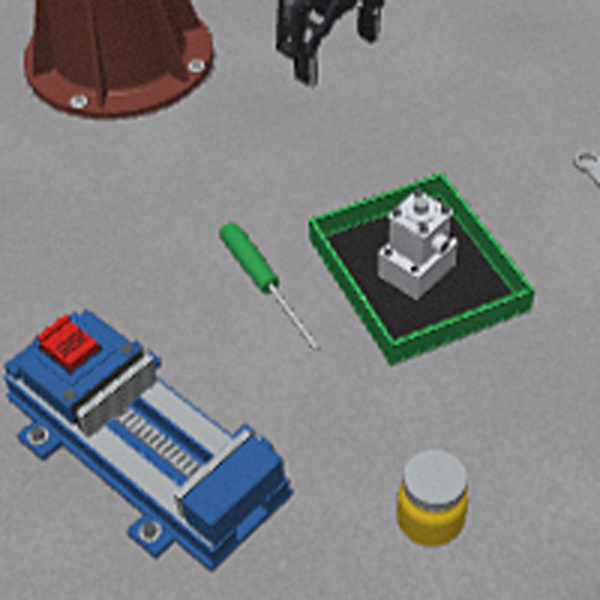

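The pump stands upright mid-tray at (418,250), the vise is still open, and the gripper is clear at (325,40).

```bash
python3 -c "
from station import job
print(job.hand_in())"
```

```text
the job is handed in; nothing more can be done
None
```

I slid the jaw fully open with the button held down and set the pump down gently, upright, in the green tray; the vise is still open and no tool or tin in the final view had moved. The job is handed in, but the hand-in call returned no verdict.

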